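Index the press dial one station and lock it with its pin

ROBOT

A 6-joint arm with a two-finger parallel gripper is mounted at the origin on the work surface. World frame = base frame: x ahead of the robot, y to its left, z up, the work surface at z = 0. Lengths are in m, angles in rad, forces in N, time in s.
With the tool pointing down it reaches from about 0.225 to 0.875 m from the base axis. Payload 3.4 kg.
Tool frame: the origin (TCP) lies at the very end of the fingers, on their centre line; the grasp point (between the pads) lies 19 mm behind it; z points along the fingers, y is the line along which they close (so a half turn about z gives the same grasp; the last joint's range is limited). The gripper opens to 85 mm and grips with 20 to 120 N. Pads are 22 mm wide; open, the fingers measure 114 mm over their backs; the gripper's body (76 mm by 85 mm) begins 54 mm behind the grasp point. The pads swing forward as they close: fully open they stand 13 mm farther back than shut.
Start: joints at [1.174, 0.276, 1.505, -0, 1.361, -0.121], TCP at [0.157, 0.553, 0.2] pointing down, gripper open.
Joint ranges: [-2.89, 2.89], [-0.75, 2.08], [0.22, 2.7], [-1.18, 4.32], [0.11, 2.71], [-2.7, 2.7]. Speed limits (rad/s): [2.57, 2.57, 3.14, 3.14, 3.14, 3.14].

INTERFACE

Orientations are given as a unit quaternion [w, x, y, z].
In Python, from rig import readout, vision, manip gives the robot as it stands.
- The arm moves only by the shell command python3 -m handwheel 'ROWS' [FORCE]. ROWS is JSON, a list of rows, each a list of 3 entries, a list of its own where there are three numbers: the shift along the tool's x, y, z in mm, then the turn, a rotation vector about the tool's x, y, z in units of 6 degrees (1.0 is 6 degrees), then the closure, from -1 (fully open) to 1 (shut), so that 0 is half open. A call has 1 to 20 rows; each row shifts and turns the commanded pose from where the row before left it, along the tool's axes as they then stand; what a row does not reach is not made up. A row lasts 1/8 s, in which the tool goes at most 62.5 mm and 10.7 degrees, less where a joint would pass 70% of its speed; a pose out of reach is approached as far as the arm can. A call is refused whole if a number of a shift passes 62.5 or a number of a turn 1, either way. A call with a gripper value outside its range is refused whole. The fingers move at their own pace and stop on an object; FORCE is the grip in N (left out, the last holds). Time passes only in rows, so rows that do not move let the fingers close. It gives the time, the measured TCP pose, the force, the opening and the grip force at its end, in the units of the state.
- readout.get_state(): the state, without advancing time (a new reading comes with each control period).
- vision.get_image(name): name is "scene" or "top"; returns the picture (480x640x3 uint8, blue, green, red); there is no depth.
- vision.camera_params(name): a dict with "intrinsics" (3x3 intrinsics, pixels), "dist" ([k1, k2, p1, p2, k3] as OpenCV has them; the pictures are not rectified), "rvec" (rotation vector, rad) and "tvec" (3), from world to camera coordinates, as OpenCV has them. Camera axes: x right, y down, z forward; pixel columns grow to the right and rows downward; lengths in m; the calibration is good to about 2 mm. A picture is of the moment at which its call begins. camera_params takes no time and is no camera call.
- manip.sign_off(): hands the job in; it is judged then, once.
The state is a dict: "clock": time; "qpos": joint angles; "qd": joint speeds; "effort": joint torques, N m; "position": TCP position; "ee_rot": TCP orientation; "contact_force": force on the tool from outside, world axes, zero at the start; "moment": the same for the moment, N m; "width": finger opening in m; "gripper_force": force on a finger pad.
Only numpy, scipy, OpenCV 4.12 (cv2) and the standard library are available. Lean on these libraries where they do the work, as an engineer would, in place of code of your own. Each camera call takes 0.05 s, during which the arm holds its last target. There are 200 camera calls.

TASK

The lever press has just printed a round. Push its dial table round one station anticlockwise, seen from above (its upright hand posts are there for that), until it drops into its next detent. Then take the steel locking pin out of the wooden tool block and put it fully home through the hole in the dial's ear and into the lug of the press base below it, and let go; the ink is wet, so touch none of the wooden rounds on the dial, and leave the other things on the bench where they are.

Things in the scene. Friction and masses are not known exactly. Their poses are not given: they have to be found in the camera images.
- dial (a joint): six-station aluminium dial table. Angle in rad from its starting station (0), positive anticlockwise from above; stations are 1.047 rad apart, so the next is +1.047. A spring roller on a six-lobed cam underneath holds each station: it resists with about 2 to 6 N at a post until half-way, then pulls the dial by itself into the next station
- dial_axis (a point): on the dial's upright turning axis at the dial's top face, 90 mm above the bench; fixed to the press base, with the base's x and y axes. Disc 300 mm across, 14 mm thick; six flat ears 44 mm wide reach to 181 mm from the axis, one outside each nest, flush with the disc, each with an upright 17 mm through hole 163 mm from the axis
- post (a point): half-way up one hand post of the dial (the one on its side towards the robot's left): upright steel post with black cap, 22 mm thick, 134 mm from the axis, standing from the dial's top (90 mm above the bench) to 160 mm; this point is 125 mm above the bench and turns with the dial. Two more posts stand 120 deg apart from it; all are between two nests
- lock_seat (a point): on the axis of the locking hole, at ear-top height (90 mm above the bench), 163 mm from the dial's axis on the base's +y side. Beneath is a fixed steel lug, 44 mm square, its top 72 mm above the bench, with an upright 17 mm hole down to 16 mm above the bench. At a station the hole of one ear (76 to 90 mm above the bench) is in line with it
- press: the green-grey lever press, fixed; origin under the dial's axis at bench level. Its column (78 mm square) stands 295 mm from the axis on its -y side, its overarm reaches to the dial 250 to 350 mm above the bench; the stamp over the dial, 80 mm across, hangs down to 187 mm above the bench, 95 mm from the axis on the -y side
- rounds: the six wooden rounds, 84 mm across, in black nests centred 95 mm from the dial's axis, outside each an ear; tops 98 mm above the bench (8 mm above the dial). They turn with the dial; three carry a dark wet rosette. Origin on the dial's axis 76 mm above the bench. Not to be touched
- pin_head (a point): centre of the round grip head of the loose steel locking pin: head 32 mm across, 40 mm high (20 mm either way of this point); shank below it 14 mm across, 64 mm long, with a conical nose (9 mm long, 6 mm at the tip); tip 84 mm below this point. z up along the pin. Starts upright, 94 mm above the bench; when home, 110 mm above it. Mass 0.13 to 0.25 kg
- pin_shoulder (a point): on the pin's axis at the underside of its head, 20 mm below the head's centre; level with lock_seat when the pin is home with its head resting on the ear
- pin: the same pin; origin at its tip, z up along it
- tool_block: beech tool block, fixed, 150 mm long (its x), 64 mm wide (its y), 60 mm high, origin at the centre of its underside. The pin stands in a hole 50 mm deep at x = +45 mm of it; three dark gouge handles up to 143 mm above the bench stand at x = -12 to -58 mm
- ink_tin_wide: low round ink tin, 84 mm across, 55 mm high, beside the tool block; origin at the centre of its underside; to be left alone
- ink_tin_small: round ink tin, 74 mm across, 60 mm high, on the far side of the dial; origin at the centre of its underside; to be left alone
- spare_rounds: stack of five spare wooden rounds, 84 mm across, 30 mm high; origin at the centre of its underside; to be left alone
- palette_knife: palette knife 200 mm long lying flat near the robot, along its x; to be left alone
- brayer: hand ink roller, 110 mm wide black roller and wooden handle, 180 mm long, 36 mm high, lying in front of the press, handle along its -x; to be left alone
Things that resemble listed ones, but are neither listed nor needed, are in the scene too. Leave any red or turquoise look-alike of the pin alone.

How it is judged:
By the outcome, as a careful person would: the job done as asked, in the order asked, and still so for the second after the job is handed in, with the robot touching nothing.
It also fails if it takes over 69 s, if anything falls off the work surface, if the arm or the gripper's body presses on something with over 40 N, if the wrist force passes 120 N, or if a joint passes its speed limit or range.

## Working session

There is one attempt and no reset: what is moved stays moved. The work goes in short steps, Python scripts to look and compute and a shell command to move; the robot and the scene stay as the last step left them, time stands still between calls to the robot, and variables do not carry over. Pictures are saved under pics/ and viewed, at most 10 in all, crops included, and the job is handed in when it is done.

```bash
mkdir -p pics
python3 - <<'E'
from rig import readout, vision
import cv2
for n in("scene","top"):
    cv2.imwrite(f"pics/{n}0.png",vision.get_image(n)); p=vision.camera_params(n); print(n,p)
print(readout.get_state())
E
```

```text
scene {'intrinsics': array([[550.91928251,   0.        , 316.58508012],
       [  0.        , 550.91928251, 232.15335931],
       [  0.        ,   0.        ,   1.        ]]), 'dist': array([-0.01268989,  0.        ,  0.        ,  0.        ,  0.        ]), 'rvec': array([ 1.88577425,  1.70923679, -0.61415358]), 'tvec': array([-0.13635767, -0.37738455,  1.43226994])}
top {'intrinsics': array([[440.39835037,   0.        , 321.12421867],
       [  0.        , 440.39835037, 236.97157482],
       [  0.        ,   0.        ,   1.        ]]), 'dist': array([-0.06652712,  0.        ,  0.        ,  0.        ,  0.        ]), 'rvec': array([ 2.13596302, -2.09080968,  0.17534922]), 'tvec': array([0.08383281, 0.57521614, 1.04094143])}
{'clock': 0.1, 'qpos': array([ 1.17405552e+00,  2.76579512e-01,  1.50600417e+00,  4.67493584e-05,
        1.36069187e+00, -1.20998740e-01]), 'qd': array([-1.34860980e-03, -1.48578219e-03, -3.63023278e-03,  2.11537714e-03,
       -4.51587320e-04, -7.13558486e-05]), 'effort': array([ 1.10129160e-03, -4.17696834e+01, -2.46403456e+01, -8.87337478e-05,
        5.76417850e-03,  1.94057651e-05]), 'position': array([0.1563375 , 0.55280591, 0.19869996]), 'ee_rot': array([-2.37495369e-04,  1.37439463e-01,  9.90509811e-01, -8.07558729e-04]), 'contact_force': array([-0.14742343, -0.91637091, -0.03813037]), 'moment': array([-0.00995578,  0.00834826,  0.00198016]), 'gripper_force': 0.0, 'width': 0.08549055602415206}
```

View pics/scene0.png

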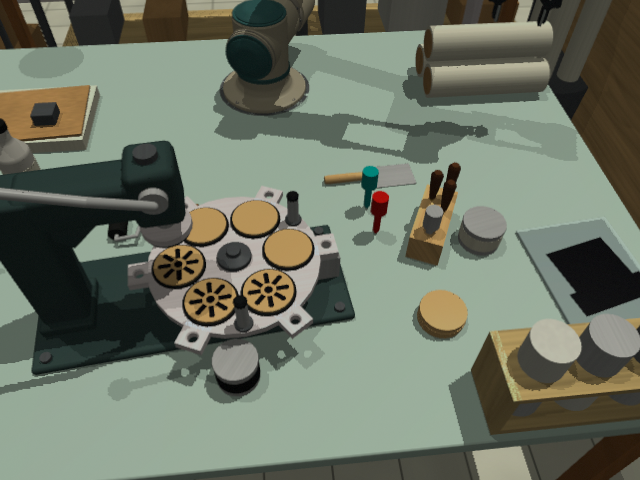

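View pics/top0.png

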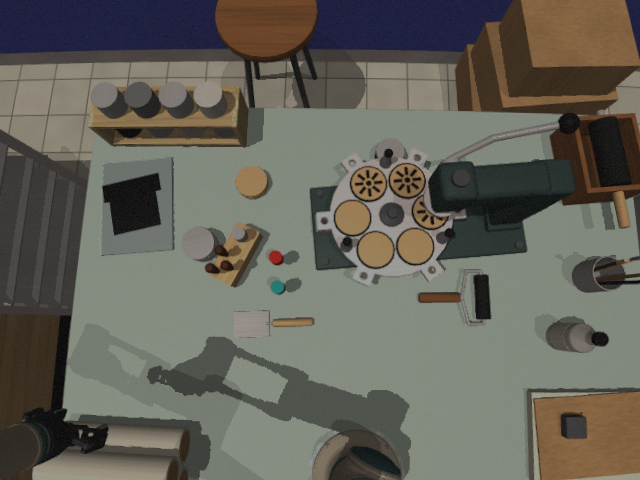

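The scene picture shows the dial hub at about (234,255), the lock ear at (327,243), the pin's steel head at (433,217) and the red and turquoise decoys at (380,205) and (370,180). The top picture shows the hub at (392,213), the lock ear at (323,220), the left post at (347,242) and the pin at (240,234).

```bash
cat > h.py <<'E'
import cv2,numpy as np
from rig import vision
def ray(n,uv):
    p=vision.camera_params(n); R=cv2.Rodrigues(p["rvec"])[0]
    q=cv2.undistortPoints(np.array([[uv]],float),p["intrinsics"],p["dist"])[0,0]
    return -R.T@p["tvec"], R.T@np.array([q[0],q[1],1])
def onz(n,uv,z):
    c,d=ray(n,uv); return c+d*(z-c[2])/d[2]
def pix(n,X):
    p=vision.camera_params(n); return cv2.projectPoints(np.array([X],float),p["rvec"],p["tvec"],p["intrinsics"],p["dist"])[0][0,0]
E
python3 - <<'E'
from h import *
t=cv2.imread("pics/top0.png");s=cv2.imread("pics/scene0.png")
a=cv2.resize(t[140:290,200:470],None,fx=2.9,fy=2.9,interpolation=cv2.INTER_CUBIC)
cv2.imwrite("pics/c1.png",a)
b=cv2.resize(s[160:280,270:470],None,fx=4,fy=4,interpolation=cv2.INTER_CUBIC)
cv2.imwrite("pics/c2.png",b)
for nm,uv,z in[("hub",(392,213),.11),("ear",(323,220),.09),("post",(347,242),.16),("pin",(240,234),.114)]: print(nm,onz("top",uv,z).round(4))
for nm,uv,z in[("pin",(433,212),.114),("ear",(327,243),.09),("post",(292,196),.16)]: print(nm,onz("scene",uv,z).round(4))
E
```

```text
hub [ 0.6243 -0.0727  0.11  ]
ear [0.6086 0.0917 0.09  ]
post [0.5431 0.0354 0.16  ]
pin [0.5655 0.287  0.114 ]
pin [0.5721 0.2896 0.114 ]
ear [0.6069 0.0925 0.09  ]
post [0.5529 0.0356 0.16  ]
```

View pics/c1.png

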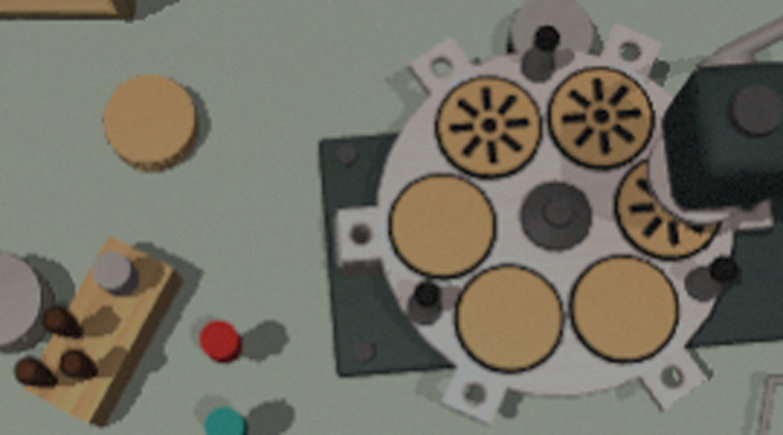

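View pics/c2.png

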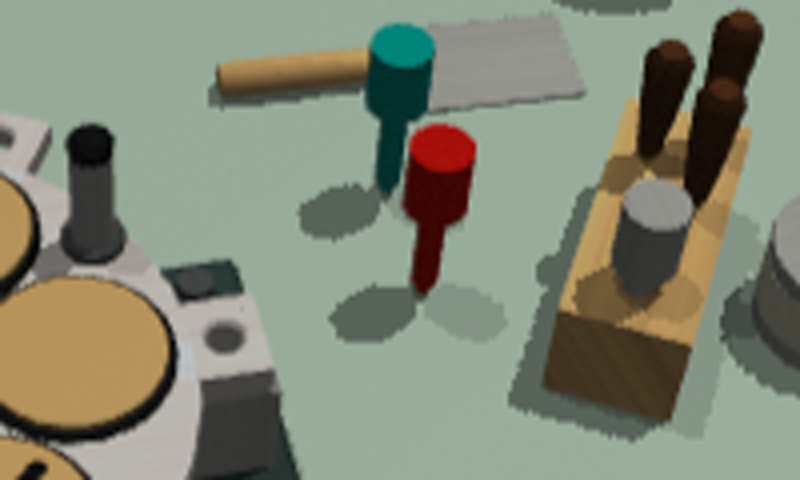

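The crops show the lock ear's hole at c1 (360,233), other holes at (440,67), (628,52), (474,393) and (673,376), post caps at (428,294), (547,38) and (724,269), and the pin head's top disc at c1 (114,270) and c2 (657,205).

```bash
cat >> h.py <<'E'
def blob(img,uv,r,f):
    u,v=map(int,np.round(uv)); y,x=np.mgrid[v-r:v+r+1,u-r:u+r+1]
    w=f(img[v-r:v+r+1,u-r:u+r+1].astype(float)); return np.array([(x*w).sum(),(y*w).sum()])/w.sum()
dark=lambda p:np.clip(p.mean(2).max()*.8-p.mean(2),0,None)
E
python3 - <<'E'
from h import *
from scipy.optimize import least_squares
t=cv2.imread("pics/top0.png");s=cv2.imread("pics/scene0.png")
c=lambda q,k,o:(np.array(q)+.5)/k-.5+o
H=[]
for q in[(360,233),(440,67),(628,52),(474,393),(673,376)]:
    u=c(q,2.9,(200,140)); b=blob(t,u,4,dark); H.append(onz("top",b,.088)[:2]); print(u.round(1),b.round(1),H[-1].round(4))
H=np.array(H); k=np.array([0,-1,-2,1,2])
P=lambda a:a[:2]+.163*np.c_[np.cos(a[2]+k*np.pi/3),np.sin(a[2]+k*np.pi/3)]
r=least_squares(lambda a:(P(a)-H).ravel(),[.62,-.07,1.6]); a=r.x
print("axis,ang",a, "res mm",(r.fun*1e3).round(1)); print("seat",P(a)[0])
for q in[(428,294),(547,38),(724,269)]:
    X=onz("top",c(q,2.9,(200,140)),.16)[:2]; d=X-a[:2]; print("post",X.round(4),np.hypot(*d).round(4),np.degrees(np.arctan2(d[1],d[0])-a[2]).round(1))
u=c((224,338),4,(270,160)); print("ear hole scene",onz("scene",u,.09))
print("pin scene",onz("scene",c((657,205),4,(270,160)),.114),"top",onz("top",c((112,268),2.9,(200,140)),.114))
# block edge
A=onz("scene",c((558,312),4,(270,160)),.06);B=onz("scene",c((692,346),4,(270,160)),.06);print("block near edge",A,B)
import numpy as np
for nm,M in(("top",t),("scene",s)):
    g=cv2.cvtColor(M,cv2.COLOR_BGR2HSV); x,y=(225,218) if nm=="top" else (420,195)
    m=((g[y:y+32,x:x+32,1]<45)&(g[y:y+32,x:x+32,2]>(90 if nm=="top" else 115))).astype('uint8')
    print(nm); [print(''.join('#' if v else '.' for v in r)) for r in m]
E
```

```text
[323.8 220. ] [323.9 220.6] [0.6077 0.0896]
[351.4 162.8] [351.7 160.8] [0.7619 0.0234]
[416.2 157.6] [417.  157.2] [ 0.7746 -0.1397]
[363.1 275.2] [363.3 275.3] [ 0.4766 -0.0067]
[431.7 269.3] [431.2 269.7] [ 0.493  -0.1682]
axis,ang [ 0.62608114 -0.07276498  1.67301578] res mm [ 1.7 -0.2 -3.7 -0.7  0.2  0.3  0.8  0.7  1.  -0. ]
seat [0.60944837 0.08938418]
post [0.5453 0.0349] 0.1346 31.1
post [ 0.7562 -0.0584] 0.131 -89.6
post [ 0.5694 -0.1946] 0.1343 -210.8
ear hole scene [0.60921943 0.08977508 0.09      ]
pin scene [0.56952115 0.29190093 0.114     ] top [0.57006712 0.29135068 0.114     ]
block near edge [0.58417603 0.25055637 0.06      ] [0.61005383 0.30814248 0.06      ]
top
################################
################################
################################
############..##################
############....################
###########.......##############
##########..........##.....#####
##########..................####
#########......................#
#########..#####................
#########.########..............
###################.............
##############
[... 1007 characters left out ...]
.......
.........##########.............
.......##############...........
.......###############..........
......################..........
......#################.........
......#################.........
.......################.........
.......################.........
........##############..........
..........############..........
...........#########............
...............................#
...............................#
...............................#
...............................#
..............................##
..............................##
..............................##
.............................###
.............................###
.............................###
```

```bash
cat >> h.py <<'E'
def go(x,y,z,th):
    from rig import readout
    from scipy.spatial.transform import Rotation as Rn
    s=readout.get_state(); w,a,b,c=s["ee_rot"]; R=Rn.from_quat([a,b,c,w]).as_matrix()
    d=(R.T@(np.array([x,y,z])-s["position"]))*1e3
    t=np.degrees(np.arctan2(R[1,1],R[0,1])); e=(th-t+90)%180-90
    print("t",s["clock"],"pos",s["position"].round(4),"yang",t.round(2),"tilt",R[:,2].round(4),"| shift mm",d.round(1),"turn z units",(-e/6).round(2),"F",s["contact_force"].round(1),"w",s["width"].round(4),s["gripper_force"])
E
python3 -c "
from h import *
go(.547,.0357,.21,35.9)
print(onz('top',(276,258),.11))"
```

```text
Traceback (most recent call last):
  File "h.py", line 21, in go
    print("t",s["clock"],"pos",s["position"].round(4),"yang",t.round(2),"tilt",R[:,2].round(4),"| shift mm",d.round(1),"turn z units",(-e/6).round(2),"F",s["contact_force"].round(1),"w",s["width"].round(4),s["gripper_force"])
                                                                                                                                                                                          ^^^^^^^^^^^^^^^^
AttributeError: 'float' object has no attribute 'round'
```

```bash
sed -i 's/s\["width"\].round(4)/round(s["width"],4)/' h.py
python3 -c "
from h import *
go(.547,.0357,.21,35.9)
print(onz('top',(276,258),.11))"
```

```text
t 0.1 pos [0.1563 0.5528 0.1987] yang 74.2 tilt [-7.0e-04 -1.5e-03 -1.0e+00] | shift mm [-516.7 -391.2  -10.8] turn z units 6.38 F [-0.1 -0.9 -0. ] w 0.0855 0.0
[0.51059929 0.19949216 0.11      ]
```

```bash
python3 -m handwheel '[[[-37,-28,-1],[0,0,0],-0.1],[[-37,-28,-1],[0,0,0],-0.1],[[-37,-28,-1],[0,0,0],-0.1],[[-37,-28,-1],[0,0,0],-0.1],[[-37,-28,-1],[0,0,0],-0.1],[[-37,-28,-1],[0,0,0],-0.1],[[-37,-28,-1],[0,0,0],-0.1],[[-37,-28,-1],[0,0,0],-0.1],[[-37,-28,-1],[0,0,0],-0.1],[[-37,-28,-1],[0,0,0],-0.1],[[-37,-28,-1],[0,0,0],-0.1],[[-37,-28,-1],[0,0,0],-0.1],[[-37,-28,0],[0,0,0],-0.1],[[-36,-27,0],[0,0,1],-0.1],[[0,0,0],[0,0,1],-0.1],[[0,0,0],[0,0,1],-0.1],[[0,0,0],[0,0,1],-0.1],[[0,0,0],[0,0,1],-0.1],[[0,0,0],[0,0,1],-0.1],[[0,0,0],[0,0,0.4],-0.1]]'
python3 -c "
from h import *
go(.547,.0357,.114,35.9)"
```

```text
clock: 2.6
position: [0.5472, 0.0363, 0.211]
ee_rot: [-0.0, 0.456, 0.89, -0.0]
contact_force: [-0.2, -0.1, -0.1]
width: 0.0468
gripper_force: 0.0
t 2.6 pos [0.5472 0.0363 0.211 ] yang 35.7 tilt [-1.e-03  1.e-04 -1.e+00] | shift mm [-0.4 -0.4 97. ] turn z units -0.03 F [-0.2 -0.1 -0.1] w 0.0468 0.0
```

```bash
python3 -m handwheel '[[[0,0,20],[0,0,0],-0.1],[[0,0,20],[0,0,0],-0.1],[[0,0,20],[0,0,0],-0.1],[[0,0,20],[0,0,0],-0.1],[[0,0,17],[0,0,0],-0.1],[[0,0,0],[0,0,0],-0.1]]'
python3 - <<'E'
from h import *
go(.547,.0357,.114,35.9)
a=vision.get_image("scene");b=vision.get_image("top")
cv2.imwrite("pics/d.png",np.hstack([cv2.resize(a[130:330,130:380],None,fx=1.6,fy=1.6),cv2.resize(b[130:330,290:540],None,fx=1.6,fy=1.6)]))
E
```

```text
clock: 3.35
position: [0.5461, 0.0364, 0.1129]
ee_rot: [-0.002, 0.456, 0.89, -0.001]
contact_force: [-0.1, -0.2, -0.3]
width: 0.0471
gripper_force: 0.0
t 3.35 pos [0.5461 0.0364 0.1129] yang 35.8 tilt [-4.1e-03  4.0e-04 -1.0e+00] | shift mm [-1.1  0.4 -1.1] turn z units -0.02 F [-0.1 -0.2 -0.3] w 0.0471 0.0
```

View pics/d.png

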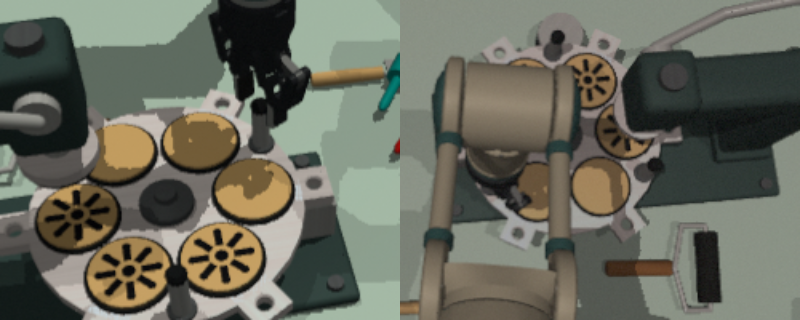

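The picture shows the gripper at the left post, cap at (260,105) in the left half. I'll check by projection whether the fingers really straddle it.

Run:
```python
from h import *
T=np.array([.5461,.0364,.113]);d=np.array([.81,.586,0])
for n,X in(("tcp",T),("f+",T+.024*d),("f-",T-.024*d),("posttop",[.547,.0357,.16]),("postbase",[.547,.0357,.09])): print(n,((pix("scene",X)-130)*1.6).round())
a=vision.get_image("scene");cv2.imwrite("pics/e.png",cv2.resize(a[130:250,230:380],None,fx=5,fy=5,interpolation=cv2.INTER_CUBIC))
```

```text
tcp [260. 130.]
f+ [274. 142.]
f- [247. 118.]
posttop [259. 102.]
postbase [260. 144.]
```

View pics/e.png

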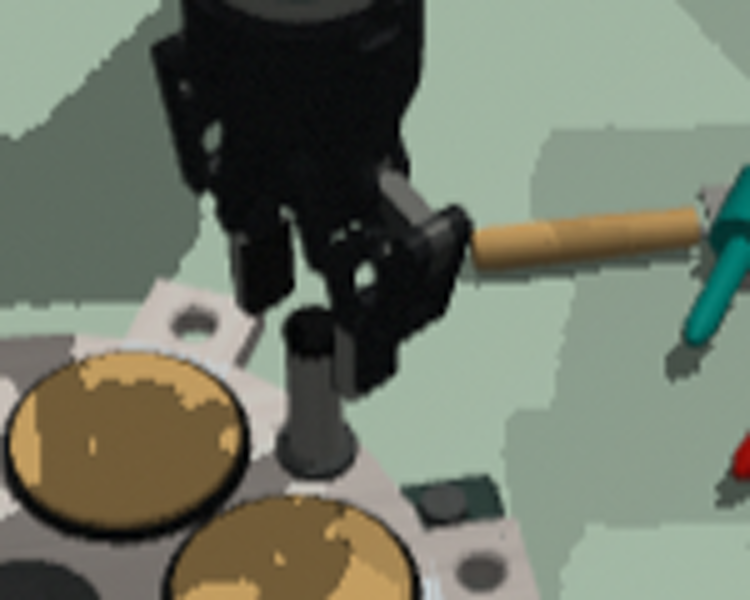

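The fingers stand on both sides of the post, one left and one right of it at about (263,310) and (360,390) in the crop. The tips sit a bit higher than the TCP height suggests, so I'll lower slightly and push along the arc.

```bash
python3 -m handwheel '[[[0,0,8],[0,0,0],-0.1],[[-0.2,-7,0],[0,0,-0.5],-0.1],[[-0.2,-7,0],[0,0,-0.5],-0.1],[[-0.2,-7,0],[0,0,-0.5],-0.1],[[-0.2,-7,0],[0,0,-0.5],-0.1],[[-0.2,-7,0],[0,0,-0.5],-0.1],[[-0.2,-7,0],[0,0,-0.5],-0.1]]'
python3 - <<'E'
from h import *
a=np.radians(125.9+18);go(.6258+.134*np.cos(a),-.0728+.134*np.sin(a),.106,35.9+18)
E
```

```text
clock: 4.38
position: [0.5208, 0.0097, 0.1064]
ee_rot: [0.002, 0.311, 0.951, 0.004]
contact_force: [6.8, 8.4, -5.8]
width: 0.0471
gripper_force: 5.1
t 4.375 pos [0.5208 0.0097 0.1064] yang 53.81 tilt [ 0.006   0.0058 -1.    ] | shift mm [ 0.6 -4.8  0.4] turn z units -0.01 F [ 6.8  8.4 -5.8] w 0.0471 5.099217671959195
```

```bash
python3 -m handwheel '[[[-0.2,-7,0],[0,0,-0.5],-0.1],[[-0.2,-7,0],[0,0,-0.5],-0.1],[[-0.2,-7,0],[0,0,-0.5],-0.1],[[-0.2,-7,0],[0,0,-0.5],-0.1],[[-0.2,-7,0],[0,0,-0.5],-0.1],[[-0.2,-7,0],[0,0,-0.5],-0.1],[[-0.2,-7,0],[0,0,-0.5],-0.1],[[-0.2,-7,0],[0,0,-0.5],-0.1],[[-0.2,-7,0],[0,0,-0.5],-0.1],[[-0.2,-7,0],[0,0,-0.5],-0.1],[[-0.2,-7,0],[0,0,-0.5],-0.1],[[-0.2,-7,0],[0,0,-0.5],-0.1],[[-0.2,-7,0],[0,0,-0.5],-0.1],[[-0.2,-7,0],[0,0,-0.5],-0.1],[[0,0,0],[0,0,0],-0.1],[[0,0,0],[0,0,0],-0.1]]'
python3 - <<'E'
from h import *
a=np.radians(125.9+60);go(.6258+.134*np.cos(a),-.0728+.134*np.sin(a),.106,35.9+60)
E
```

```text
clock: 6.38
position: [0.4933, -0.0859, 0.1066]
ee_rot: [0.0, -0.05, 0.999, -0.0]
contact_force: [-0.1, 0.6, 0.1]
width: 0.047
gripper_force: 0.0
t 6.375 pos [ 0.4933 -0.0859  0.1066] yang 95.75 tilt [ 7.e-04 -1.e-04 -1.e+00] | shift mm [ 0.8 -0.6  0.6] turn z units -0.03 F [-0.1  0.6  0.1] w 0.047 0.0
```

```bash
python3 -m handwheel '[[[0,0,-25],[0,0,0],-0.1],[[0,0,-25],[0,0,0],-0.1],[[0,0,-25],[0,0,0],-0.1],[[0,0,-25],[0,0,0],-0.1],[[0,0,-10],[0,0,1],-0.4],[[0,0,0],[0,0,1],-0.4],[[0,0,0],[0,0,1],-0.4],[[0,0,0],[0,0,1],-0.4],[[0,0,0],[0,0,1],-0.4]]'
python3 - <<'E'
from h import *
go(.5698,.2916,.215,65.8)
E
```

```text
clock: 7.5
position: [0.4931, -0.0857, 0.2166]
ee_rot: [0.0, 0.211, 0.977, 0.0]
contact_force: [-0.6, -0.1, -0.4]
width: 0.0598
gripper_force: 0.0
t 7.5 pos [ 0.4931 -0.0857  0.2166] yang 65.58 tilt [ 4.e-04 -1.e-04 -1.e+00] | shift mm [ 86.1 375.2   1.6] turn z units -0.04 F [-0.6 -0.1 -0.4] w 0.0598 0.0
```

```bash
python3 -m handwheel '[[[8.6,37.5,0],[0,0,0],-0.4],[[8.6,37.5,0],[0,0,0],-0.4],[[8.6,37.5,0],[0,0,0],-0.4],[[8.6,37.5,0],[0,0,0],-0.4],[[8.6,37.5,0],[0,0,0],-0.4],[[8.6,37.5,0],[0,0,0],-0.4],[[8.6,37.5,0],[0,0,0],-0.4],[[8.6,37.5,0],[0,0,0],-0.4],[[8.6,37.5,0],[0,0,0],-0.4],[[8.6,37.5,0],[0,0,0],-0.4],[[0,0,20],[0,0,0],-0.4],[[0,0,20],[0,0,0],-0.4],[[0,0,0],[0,0,0],-0.4]]'
python3 - <<'E'
from h import *
go(.5698,.2916,.081,65.8)
a=vision.get_image("scene");b=vision.get_image("top")
cv2.imwrite("pics/f.png",np.hstack([cv2.resize(a[110:270,370:530],(480,480),interpolation=cv2.INTER_CUBIC),cv2.resize(b[140:300,300:460],(320,320)).repeat(1,0) if 0 else cv2.resize(b[140:300,290:450],(320,480))]))
for f in(.175,.081): 
    for d in(-.03,0,.03): print(((pix("scene",[.5698+d*.41,.2916+d*.912,f])-(370,110))*3).round())
E
```

```text
clock: 9.12
position: [0.567, 0.2914, 0.1747]
ee_rot: [-0.002, 0.21, 0.978, -0.001]
contact_force: [-0.4, 0.4, 0.2]
width: 0.0597
gripper_force: 0.0
t 9.125 pos [0.567  0.2914 0.1747] yang 65.8 tilt [-0.0037 -0.0014 -1.    ] | shift mm [-2.7  1.6 93.7] turn z units 0.0 F [-0.4  0.4  0.2] w 0.0597 0.0
[158. 220.]
[210. 232.]
[261. 244.]
[135. 327.]
[182. 339.]
[230. 351.]
```

View pics/f.png

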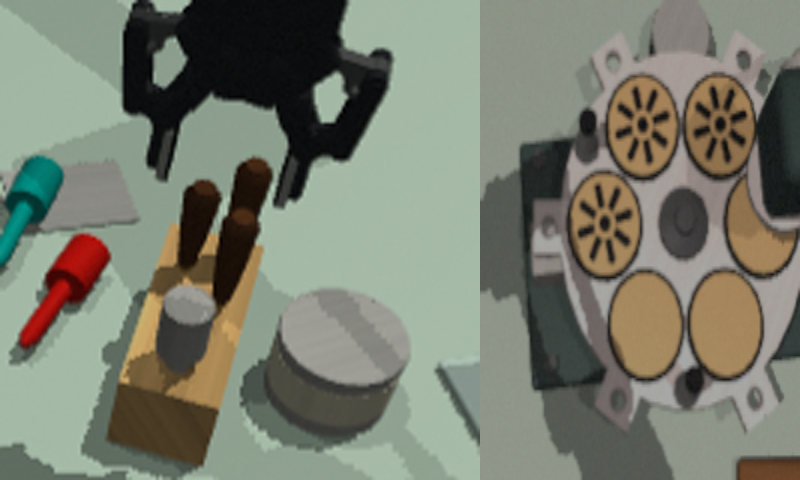

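The right half shows the dial one station on, with a rosette round at the lock side and a post at the bottom. In the left half the open fingertips are at (165,178) and (283,205), above the pin at (188,300). I'll check them against both views' projections.

Run:
```python
from h import *
print(pix("top",[.1563,.5528,.2]),pix("top",[.1563,.5528,.22]),pix("top",[.1563,.5528,.254]))
b=vision.get_image("top"); a=cv2.imread("pics/top0.png")
for z in(.175,.2,.25): print(pix("top",[.567,.2914,z]))
cv2.imwrite("pics/g.png",np.hstack([cv2.resize(a[390:480,40:160],(400,300)),cv2.resize(b[170:290,160:320],(400,300))]))
```

```text
[ 95.2305614  417.03897384] [ 90.20068305 419.06325774] [ 81.15389632 422.69779171]
[232.63096174 228.05109071]
[230.15075007 225.68693817]
[224.79325457 220.57801538]
```

View pics/g.png

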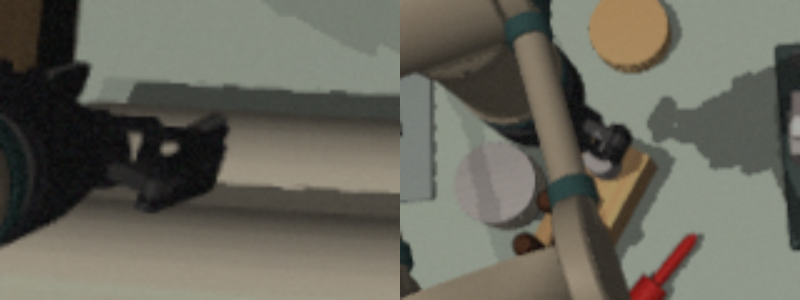

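Top view agrees in xy. The scene view puts the fingers higher than expected, so I'll go down in part and look again.

```bash
python3 -m handwheel '[[[-2.7,1.6,20],[0,0,0],-0.4],[[0,0,20],[0,0,0],-0.4],[[0,0,20],[0,0,0],-0.4],[[0,0,10],[0,0,0],-0.4],[[0,0,0],[0,0,0],-0.4]]'
python3 - <<'E'
from h import *
go(.5698,.2916,.081,65.8)
a=vision.get_image("scene")
cv2.imwrite("pics/k.png",cv2.resize(a[130:270,380:520],(560,560),interpolation=cv2.INTER_CUBIC))
for f in(.105,): 
    for d in(-.03,0,.03): print(((pix("scene",[.5698+d*.41,.2916+d*.912,f])-(380,130))*4).round())
E
```

```text
clock: 9.9
position: [0.5715, 0.2917, 0.1066]
ee_rot: [-0.0, 0.21, 0.978, -0.0]
contact_force: [-0.3, 0.8, 1.7]
width: 0.0595
gripper_force: 0.0
t 9.9 pos [0.5715 0.2917 0.1066] yang 65.78 tilt [-1.e-04  0.e+00 -1.e+00] | shift mm [ 1.5 -0.8 25.6] turn z units -0.0 F [-0.3  0.8  1.7] w 0.0595 0.0
[147. 322.]
[212. 337.]
[277. 353.]
```

View pics/k.png

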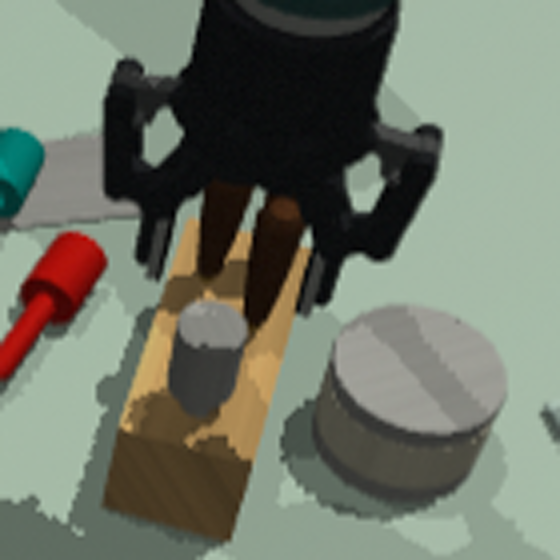

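Run:
```python
from h import *
def tri(a,b):
    c1,d1=ray("scene",a);c2,d2=ray("top",b); s=np.linalg.lstsq(np.c_[d1,-d2],c2-c1,rcond=None)[0]
    return (c1+s[0]*d1).round(4),(c2+s[1]*d2).round(4)
# at t=9.12, TCP .567 .2914 .1747
print("knuckle -y",tri((415,116),(250,226)))
print("tip as function of z (-y tip, t=9.12)")
for z in(.175,.185,.195,.21): print(z,onz("scene",(425,169),z).round(3),onz("scene",(464.3,178.3),z).round(3))
```

```text
knuckle -y (array([0.5445, 0.2327, 0.3126]), array([0.5435, 0.2266, 0.3113]))
tip as function of z (-y tip, t=9.12)
0.175 [0.522 0.276 0.175] [0.552 0.34  0.175]
0.185 [0.533 0.272 0.185] [0.562 0.335 0.185]
0.195 [0.543 0.268 0.195] [0.572 0.33  0.195]
0.21 [0.558 0.262 0.21 ] [0.586 0.323 0.21 ]
```

```bash
python3 -m handwheel '[[[1.5,-0.8,10],[0,0,0],-0.4],[[0,0,10],[0,0,0],-0.4],[[0,0,5],[0,0,0],-0.4],[[0,0,0],[0,0,0],-0.4],[[0,0,0],[0,0,0],-0.4]]' 40
python3 - <<'E'
from h import *
go(.5698,.2916,.081,65.8)
a=vision.get_image("scene"); 
m=(a[180:250,400:480].max(2)<45)
for r in m[::1]: print(''.join('#' if v else '.' for v in r))
E
```

```text
clock: 10.58
position: [0.57, 0.2918, 0.0817]
ee_rot: [0.0, 0.21, 0.978, 0.0]
contact_force: [0.4, -0.6, -0.0]
width: 0.0602
gripper_force: 0.0
t 10.575 pos [0.57   0.2918 0.0817] yang 65.8 tilt [ 4.e-04  2.e-04 -1.e+00] | shift mm [ 0.1 -0.3  0.7] turn z units 0.0 F [ 0.4 -0.6 -0. ] w 0.0602 0.0
....##########....###############################################.......########
....############.##############################################.........########
....###########################################################.........########
....##########################################################..........########
....##########################################################...........#..####
....#########################.################################...........#..####
....########################..##########..#####################..........#######
....#######################...#########....####################..........#######
.....#####################....#########....####################.........########
...........############.......#########....####################........##
[... 4167 characters left out ...]
....................................................
................................................................................
................................................................................
................................................................................
................................................................................
................................................................................
................................................................................
................................................................................
................................................................................
```

The fingertips image near the head's top level, so I'll go 10 mm deeper, which is still safe above the block, and close.

```bash
python3 -m handwheel '[[[0,0,5],[0,0,0],-0.4],[[0,0,5],[0,0,0],-0.4],[[0,0,0],[0,0,0],-0.4],[[0,0,0],[0,0,0],0.1],[[0,0,0],[0,0,0],0.5],[[0,0,0],[0,0,0],0.5],[[0,0,0],[0,0,0],0.5],[[0,0,0],[0,0,0],0.5]]' 40
python3 - <<'E'
from h import *
go(.5698,.2916,.071,65.8)
a=vision.get_image("scene"); 
m=(a[190:235,400:480].max(2)<45)
for r in m[::1]: print(''.join('#' if v else '.' for v in r))
E
```

```text
clock: 11.62
position: [0.57, 0.2918, 0.0719]
ee_rot: [0.0, 0.21, 0.978, 0.0]
contact_force: [0.0, -0.7, 2.4]
width: 0.0301
gripper_force: 39.6
t 11.625 pos [0.57   0.2918 0.0719] yang 65.8 tilt [ 7.e-04  4.e-04 -1.e+00] | shift mm [ 0.1 -0.3  0.9] turn z units -0.0 F [ 0.  -0.7  2.4] w 0.0301 39.58898842334747
..........############################...##############...........###..#########
..........############################.....############..........#####.#########
..........###########################......############.........################
...........##########################......############........################.
...........#########################.......############......################...
............########################......#############.....################....
.............###.###################......#############.....###############.....
...................################.......################################......
....................#########.####........###############################.......
....................#########.............################
[... 2157 characters left out ...]
....................................................
................................................................................
................................................................................
................................................................................
................................................................................
................................................................................
................................................................................
................................................................................
................................................................................
```

```bash
python3 -m handwheel '[[[0,0,0],[0,0,0],0.6],[[0,0,-10],[0,0,0],0.6],[[0,0,-15],[0,0,0],0.6],[[0,0,-20],[0,0,0],0.6],[[0,0,-25],[0,0,0],0.6],[[0,0,-25],[0,0,0],0.6],[[0,0,-25],[0,0,0],0.6],[[0,0,0],[0,0,1],0.6],[[0,0,0],[0,0,1],0.6],[[0,0,0],[0,0,1],0.6],[[0,0,0],[0,0,1],0.6],[[0,0,0],[0,0,1],0.6],[[0,0,0],[0,0,1],0.6],[[0,0,0],[0,0,1],0.6],[[0,0,0],[0,0,1],0.6],[[0,0,0],[0,0,1],0.6],[[0,0,0],[0,0,1],0.6],[[0,0,0],[0,0,0],0.6]]' 70
python3 - <<'E'
from h import *
go(.609,.0896,.192,5.9)
# recheck axis & holes of the indexed dial from unobstructed top view (f-time image not saved): fresh look
b=vision.get_image("top"); cv2.imwrite("pics/top2.png",b)
H=np.array([onz("top",blob(b,u,4,dark),.088)[:2] for u in[(323.9,220.6),(363.3,275.3),(431.2,269.7),(417,157.2)]]); print(H.round(4))
from scipy.optimize import least_squares
k=np.array([0,1,2,-2])
P=lambda a:a[:2]+.163*np.c_[np.cos(a[2]+k*np.pi/3),np.sin(a[2]+k*np.pi/3)]
r=least_squares(lambda a:(P(a)-H).ravel(),[.62,-.07,1.6],loss="soft_l1",f_scale=.001); print(r.x,(r.fun*1e3).round(1),"seat",P(r.x)[0])
E
```

```text
clock: 13.92
position: [0.5697, 0.2916, 0.1921]
ee_rot: [0.0, 0.67, 0.742, 0.0]
contact_force: [0.4, 0.6, -1.2]
width: 0.0286
gripper_force: 69.3
t 13.925 pos [0.5697 0.2916 0.1921] yang 5.87 tilt [ 2.e-04  1.e-04 -1.e+00] | shift mm [-2.05e+02  1.85e+01  1.00e-01] turn z units -0.01 F [ 0.4  0.6 -1.2] w 0.0286 69.28283929824829
[[ 0.6033  0.0904]
 [ 0.4799 -0.0019]
 [ 0.4887 -0.1635]
 [ 0.7706 -0.1469]]
[ 0.62432974 -0.07354202  1.63522091] [10.6 -1.3 -1.7  0.6  0.  -0.5 -0.2  1.1] seat [0.6138358  0.08911983]
```

Run:
```python
from h import *
b=cv2.imread("pics/top2.png"); b0=cv2.imread("pics/top0.png"); s=vision.get_image("scene"); s0=cv2.imread("pics/scene0.png")
C=np.array([.6256,-.0728])
for nm,a,n in(("top0",b0,"top"),("top2",b,"top"),("sc0",s0,"scene"),("sc2",s,"scene")):
  o=[]
  for k in range(6):
    best=None
    for da in range(-6,7,1):
        an=np.radians(95.85+60*k+da); X=[*(C+.163*np.array([np.cos(an),np.sin(an)])),.088]
        u=pix(n,X); p=cv2.getRectSubPix(a,(5,5),u.astype('float32').tolist()).mean()
        if best is None or p<best[0]: best=(p,u)
    q=blob(a,best[1],4,dark); d=onz(n,q,.088)[:2]-C
    o.append((round(float((np.degrees(np.arctan2(d[1],d[0]))-95.85-60*k+180)%360-180),1),round(float(np.hypot(*d)*1e3))))
  print(nm,o)
cv2.imwrite("pics/m.png",np.hstack([cv2.resize(b[150:290,305:445],(400,400),interpolation=cv2.INTER_CUBIC),cv2.resize(s[180:340,180:340],(400,400),interpolation=cv2.INTER_CUBIC)]))
```

```text
top0 [(0.4, 163), (0.2, 163), (-0.1, 163), (2.3, 164), (-0.0, 163), (-0.6, 167)]
top2 [(-6.6, 164), (-4.9, 163), (-4.6, 164), (2.5, 164), (-4.3, 163), (-4.9, 167)]
sc0 [(0.4, 163), (0.6, 165), (6.5, 163), (0.9, 162), (0.7, 163), (0.1, 163)]
sc2 [(6.9, 164), (-3.5, 164), (5.8, 170), (8.6, 162), (-3.4, 162), (6.6, 162)]
```

View pics/m.png

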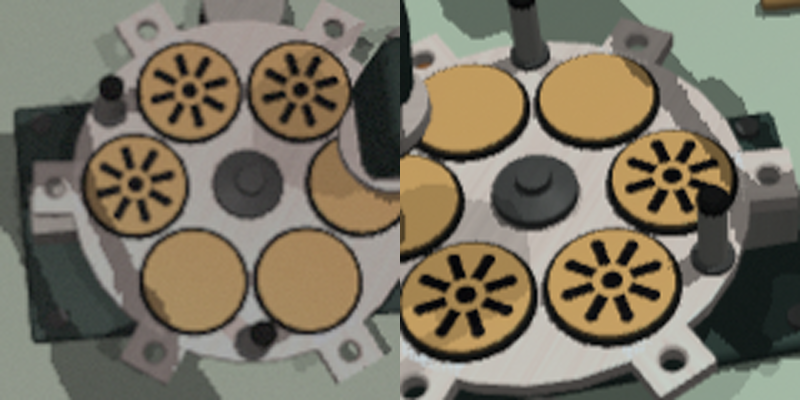

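The picture shows the dial about 4.7° short of its station: the lock ear's hole at left (56,187) is offset from the lug, whose top shows below the ear. So the order stays right, I'll return the pin to the block first and finish the indexing after that.

```bash
python3 -m handwheel '[[[0,0,0],[0,0,-1],0.6],[[0,0,0],[0,0,-1],0.6],[[0,0,0],[0,0,-1],0.6],[[0,0,0],[0,0,-1],0.6],[[0,0,0],[0,0,-1],0.6],[[0,0,0],[0,0,-1],0.6],[[0,0,0],[0,0,-1],0.6],[[0,0,0],[0,0,-1],0.6],[[0,0,0],[0,0,-1],0.6],[[0,0,0],[0,0,-1],0.6],[[0,0,0],[0,0,0],0.6],[[0,0,30],[0,0,0],0.6],[[0,0,20],[0,0,0],0.6],[[0,0,10],[0,0,0],0.6],[[0,0,10],[0,0,0],0.6],[[0,0,10],[0,0,0],0.6],[[0,0,0],[0,0,0],0.6]]'
python3 -c "
from h import *
go(.5697,.2916,.072,65.8)"
```

```text
clock: 16.15
position: [0.5693, 0.2915, 0.1108]
ee_rot: [-0.001, 0.21, 0.978, -0.0]
contact_force: [0.1, 0.6, -0.8]
width: 0.0286
gripper_force: 69.3
t 16.15 pos [0.5693 0.2915 0.1108] yang 65.79 tilt [-1.3e-03 -4.0e-04 -1.0e+00] | shift mm [-0.4  0.3 38.8] turn z units -0.0 F [ 0.1  0.6 -0.8] w 0.0286 69.31668162345886
```

```bash
python3 -m handwheel '[[[0,0,10],[0,0,0],0.6],[[0,0,10],[0,0,0],0.6],[[0,0,10],[0,0,0],0.6],[[0,0,7],[0,0,0],0.6],[[0,0,0],[0,0,0],0.6]]'
python3 -c "
from h import *
go(.5697,.2916,.072,65.8)"
```

```text
clock: 16.77
position: [0.5692, 0.2915, 0.0736]
ee_rot: [-0.001, 0.21, 0.978, -0.0]
contact_force: [0.2, 0.7, -1.3]
width: 0.0287
gripper_force: 69.3
t 16.775 pos [0.5692 0.2915 0.0736] yang 65.8 tilt [-1.5e-03 -5.0e-04 -1.0e+00] | shift mm [-0.4  0.3  1.6] turn z units -0.0 F [ 0.2  0.7 -1.3] w 0.0287 69.31745767593384
```

```bash
python3 -m handwheel '[[[0,0,0],[0,0,0],-0.3],[[0,0,0],[0,0,0],-0.3],[[0,0,0],[0,0,0],-0.3],[[0,0,-20],[0,0,0],-0.3],[[0,0,-25],[0,0,0],-0.3],[[0,0,-25],[0,0,0],-0.3],[[0,0,-30],[0,0,0],-0.3],[[0,0,-30],[0,0,0],-0.3],[[0,0,-10],[0,0,-1],-0.3],[[0,0,0],[0,0,-1],-0.3],[[0,0,0],[0,0,-1],-0.3],[[0,0,0],[0,0,-1],-0.3],[[0,0,0],[0,0,-0.2],-0.3]]'
python3 - <<'E'
from h import *
go(.4916,-.0756,.215,91.2)
a=vision.get_image("scene");g=cv2.cvtColor(a,cv2.COLOR_BGR2HSV)[195:227,420:452]
m=((g[...,1]<45)&(g[...,2]>115)).astype('uint8');m[:6]=0;n,l,st,c=cv2.connectedComponentsWithStats(m);print(st,c+[420,195])
E
```

```text
clock: 18.4
position: [0.5698, 0.2917, 0.2148]
ee_rot: [0.0, -0.009, 1.0, 0.0]
contact_force: [-0.6, 0.5, 0.1]
width: 0.0554
gripper_force: 0.0
t 18.4 pos [0.5698 0.2917 0.2148] yang 91.0 tilt [ 5.e-04  3.e-04 -1.e+00] | shift mm [ 8.460e+01 -3.659e+02 -3.000e-01] turn z units -0.03 F [-0.6  0.5  0.1] w 0.0554 0.0
[[  0   0  32  32 828]
 [  0   6   1   3   3]
 [  6  11  17  13 174]
 [ 29  22   3  10  19]] [[435.52657005 209.92874396]
 [420.         202.        ]
 [434.01724138 212.03448276]
 [450.36842105 222.68421053]]
```

Pin is back upright in its block (head top at (434,212)). Next, back to the post.

```bash
python3 -m handwheel '[[[8.5,-36.6,0],[0,0,0],-0.1],[[8.5,-36.6,0],[0,0,0],-0.1],[[8.5,-36.6,0],[0,0,0],-0.1],[[8.5,-36.6,0],[0,0,0],-0.1],[[8.5,-36.6,0],[0,0,0],-0.1],[[8.5,-36.6,0],[0,0,0],-0.1],[[8.5,-36.6,0],[0,0,0],-0.1],[[8.5,-36.6,0],[0,0,0],-0.1],[[8.5,-36.6,0],[0,0,0],-0.1],[[8.5,-36.6,0],[0,0,0],-0.1],[[0,0,0],[0,0,0],-0.1],[[0,0,25],[0,0,0],-0.1],[[0,0,25],[0,0,0],-0.1],[[0,0,25],[0,0,0],-0.1],[[0,0,25],[0,0,0],-0.1],[[0,0,10],[0,0,0],-0.1],[[0,0,0],[0,0,0],-0.1]]' 25
python3 - <<'E'
from h import *
go(.4916,-.0756,.105,91.2)
E
```

```text
clock: 20.58
position: [0.4911, -0.0751, 0.1043]
ee_rot: [-0.0, -0.009, 1.0, 0.0]
contact_force: [-0.4, -0.1, 0.0]
width: 0.0469
gripper_force: 0.0
t 20.575 pos [ 0.4911 -0.0751  0.1043] yang 91.01 tilt [-8.e-04  6.e-04 -1.e+00] | shift mm [-0.5 -0.5 -0.7] turn z units -0.03 F [-0.4 -0.1  0. ] w 0.0469 0.0
```

```bash
python3 -m handwheel '[[[0,0,0],[0,0,0],0.3],[[0,0,0],[0,0,0],0.7],[[0,0,0],[0,0,0],0.7],[[0,0,0],[0,0,0],0.7]]' 25
python3 - <<'E'
from h import *
go(.4923,-.0866,.105,95.9)
E
python3 -m handwheel '[[[-0.1,-2.8,0],[0,0,-0.2],0.7],[[-0.1,-2.8,0],[0,0,-0.2],0.7],[[-0.1,-2.8,0],[0,0,-0.2],0.7],[[-0.1,-2.8,0],[0,0,-0.2],0.7],[[0,0,0],[0,0,0],0.7],[[0,0,0],[0,0,0],0.7]]'
python3 - <<'E'
from h import *
go(.4923,-.0866,.105,95.9)
E
```

```text
clock: 21.08
position: [0.4921, -0.0759, 0.1056]
ee_rot: [0.001, -0.009, 1.0, -0.0]
contact_force: [-0.0, 0.6, 5.6]
width: 0.0198
gripper_force: 24.6
t 21.075 pos [ 0.4921 -0.0759  0.1056] yang 90.99 tilt [ 2.4e-03 -4.0e-04 -1.0e+00] | shift mm [ -0.  -10.7   0.6] turn z units -0.82 F [-0.   0.6  5.6] w 0.0198 24.589935990516096
clock: 21.82
position: [0.4928, -0.0864, 0.1056]
ee_rot: [0.001, -0.05, 0.999, 0.0]
contact_force: [-1.0, 2.8, 6.8]
width: 0.0196
gripper_force: 24.7
t 21.825 pos [ 0.4928 -0.0864  0.1056] yang 95.76 tilt [ 2.e-03  9.e-04 -1.e+00] | shift mm [ 0.5 -0.1  0.6] turn z units -0.02 F [-1.   2.8  6.8] w 0.0196 24.671749094850384
```

```bash
python3 -m handwheel '[[[0,0,0],[0,0,0],-0.1],[[0,0,0],[0,0,0],-0.1],[[0,0,0],[0,0,0],-0.1],[[0,0,-25],[0,0,0],-0.1],[[0,0,-25],[0,0,0],-0.1],[[0,0,-25],[0,0,0],-0.1],[[0,0,-25],[0,0,0],-0.1],[[0,0,-10],[0,0,1],-0.3],[[0,0,0],[0,0,1],-0.3],[[0,0,0],[0,0,1],-0.3],[[0,0,0],[0,0,1],-0.3],[[0,0,0],[0,0,1],-0.3]]'
cat > ang.py <<'E'
from h import *
s=vision.get_image("scene");b=vision.get_image("top");cv2.imwrite("pics/s_last.png",s);cv2.imwrite("pics/t_last.png",b)
C=np.array([.6256,-.0728])
for nm,a,n in(("top",b,"top"),("sc",s,"scene")):
  o=[]
  for k in range(6):
    best=None
    for da in range(-7,8):
        an=np.radians(95.85+60*k+da); u=pix(n,[*(C+.163*np.array([np.cos(an),np.sin(an)])),.088])
        p=cv2.getRectSubPix(a,(3,3),u.astype('float32').tolist()).mean()
        if best is None or p<best[0]: best=(p,u)
    q=blob(a,best[1],4,dark); d=onz(n,q,.088)[:2]-C
    o.append((round(float((np.degrees(np.arctan2(d[1],d[0]))-95.85-60*k+180)%360-180),1),round(float(np.hypot(*d)*1e3))))
  print(nm,o)
E
python3 ang.py; python3 -c "
from h import *
go(.5698,.2916,.215,65.8)"
```

```text
clock: 23.32
position: [0.4919, -0.0869, 0.2142]
ee_rot: [-0.0, 0.211, 0.977, 0.0]
contact_force: [-0.5, 0.8, 0.7]
width: 0.0551
gripper_force: 0.0
t 23.425 pos [ 0.4919 -0.0869  0.2142] yang 65.8 tilt [-5.e-04  2.e-04 -1.e+00] | shift mm [ 84.1 377.2  -0.7] turn z units 0.0 F [0.1 1.  0.4] w 0.0554 0.0h.py:13: RuntimeWarning: invalid value encountered in divide
  w=f(img[v-r:v+r+1,u-r:u+r+1].astype(float)); return np.array([(x*w).sum(),(y*w).sum()])/w.sum()
Traceback (most recent call last):
  File "ang.py", line 13, in <module>
    o.append((round(float((np.degrees(np.arctan2(d[1],d[0]))-95.85-60*k+180)%360-180),1),round(float(np.hypot(*d)*1e3))))
                                                                                         ~~~~~^^^^^^^^^^^^^^^^^^^^^^^^^
ValueError: cannot convert float NaN to integer
```

```bash
sed -i 's/    q=blob/    if best[0]<25: o.append(None); continue\n    q=blob/' ang.py; python3 -m handwheel '[[[8.4,37.7,0],[0,0,0],-0.4],[[8.4,37.7,0],[0,0,0],-0.4],[[8.4,37.7,0],[0,0,0],-0.4],[[8.4,37.7,0],[0,0,0],-0.4],[[8.4,37.7,0],[0,0,0],-0.4],[[8.4,37.7,0],[0,0,0],-0.4],[[8.4,37.7,0],[0,0,0],-0.4],[[8.4,37.7,0],[0,0,0],-0.4],[[8.4,37.7,0],[0,0,0],-0.4],[[8.4,37.7,0],[0,0,0],-0.4],[[0,0,0],[0,0,0],-0.4]]'
python3 ang.py; python3 -c "
from h import *
go(.5698,.2916,.0705,65.8)"
```

```text
clock: 24.8
position: [0.5701, 0.2939, 0.2136]
ee_rot: [-0.0, 0.207, 0.978, 0.0]
contact_force: [-0.0, -0.5, 0.1]
width: 0.0597
gripper_force: 0.0
top [(0.4, 163), (-0.4, 162), (-0.2, 163), None, (0.0, 163), (-1.0, 167)]
sc [(0.5, 164), (1.2, 164), None, (1.5, 162), (0.7, 163), (-0.3, 163)]
t 24.9 pos [0.5697 0.2912 0.2139] yang 65.91 tilt [-0.0011 -0.0011 -1.    ] | shift mm [ -0.    0.6 143.4] turn z units 0.02 F [-0.1 -0.5 -0.1] w 0.0599 0.0
```

Dial now matches the starting station pattern to a few tenths of a degree. Picking the pin again.

```bash
python3 -m handwheel '[[[0,0.5,25],[0,0,0],-0.4],[[0,0,25],[0,0,0],-0.4],[[0,0,25],[0,0,0],-0.4],[[0,0,25],[0,0,0],-0.4],[[0,0,20],[0,0,0],-0.4],[[0,0,13],[0,0,0],-0.4],[[0,0,10],[0,0,0],-0.4],[[0,0,0],[0,0,0],-0.4],[[0,0,0],[0,0,0],0.2],[[0,0,0],[0,0,0],0.6],[[0,0,0],[0,0,0],0.6],[[0,0,0],[0,0,0],0.6],[[0,0,0],[0,0,0],0.6]]' 70
python3 -c "
from h import *
go(.5698,.2916,.071,65.8)"
```

```text
clock: 26.52
position: [0.5712, 0.2923, 0.0727]
ee_rot: [0.001, 0.21, 0.978, 0.001]
contact_force: [0.4, 0.1, 5.4]
width: 0.0285
gripper_force: 69.1
t 26.525 pos [0.5712 0.2923 0.0727] yang 65.8 tilt [ 0.0025  0.0011 -1.    ] | shift mm [ 0.9 -1.2  1.7] turn z units 0.0 F [0.4 0.1 5.4] w 0.0285 69.08799290657043
```

```bash
python3 -m handwheel '[[[0,0,-10],[0,0,0],0.6],[[0,0,-15],[0,0,0],0.6],[[0,0,-20],[0,0,0],0.6],[[0,0,-25],[0,0,0],0.6],[[0,0,-25],[0,0,0],0.6],[[0,0,-25],[0,0,0],0.6],[[0,0,0],[0,0,1],0.6],[[0,0,0],[0,0,1],0.6],[[0,0,0],[0,0,1],0.6],[[0,0,0],[0,0,1],0.6],[[0,0,0],[0,0,1],0.6],[[0,0,0],[0,0,1],0.6],[[0,0,0],[0,0,1],0.6],[[0,0,0],[0,0,1],0.6],[[0,0,0],[0,0,1],0.6],[[0,0,0],[0,0,1],0.6],[[0,0,0],[0,0,0],0.6]]'
python3 -c "
from h import *
go(.609,.0897,.192,5.9)"
```

```text
clock: 28.65
position: [0.57, 0.2917, 0.1919]
ee_rot: [-0.0, 0.67, 0.742, -0.0]
contact_force: [-0.4, -0.1, -1.7]
width: 0.0284
gripper_force: 69.4
t 28.65 pos [0.57   0.2917 0.1919] yang 5.87 tilt [-2.e-04 -1.e-04 -1.e+00] | shift mm [-205.    18.2   -0. ] turn z units -0.01 F [-0.4 -0.1 -1.7] w 0.0284 69.40721869468689
```

```bash
python3 -m handwheel '[[[-15,1.2,0],[0,0,0],0.6],[[-25,2.2,0],[0,0,0],0.6],[[-30,2.7,0],[0,0,0],0.6],[[-30,2.7,0],[0,0,0],0.6],[[-30,2.7,0],[0,0,0],0.6],[[-30,2.7,0],[0,0,0],0.6],[[-25,2.2,0],[0,0,0],0.6],[[-15,1.3,0],[0,0,0],0.6],[[-5,0.5,0],[0,0,0],0.6],[[0,0,0],[0,0,0],0.6],[[0,0,0],[0,0,0],0.6]]'
python3 - <<'E'
from h import *
go(.609,.0897,.192,5.9)
a=vision.get_image("scene");cv2.imwrite("pics/s3.png",a)
for z in(.126,.15,.192): print(pix("scene",[.609,.0897,z]).round(1))
g=a[195:245,305:350].astype(int).mean(2)
for y in range(0,50,1): print(195+y,' '.join('%3d'%v for v in g[y,::1][5:40]))
E
```

```text
clock: 30.02
position: [0.6088, 0.0906, 0.1915]
ee_rot: [-0.0, 0.67, 0.742, 0.0]
contact_force: [-0.9, 0.4, -1.0]
width: 0.0289
gripper_force: 69.4
t 30.025 pos [0.6088 0.0906 0.1915] yang 5.86 tilt [-2.e-04  6.e-04 -1.e+00] | shift mm [-0.9  0.1 -0.5] turn z units -0.01 F [-0.9  0.4 -1. ] w 0.0289 69.40747618675232
[326.1 230.9]
[326.4 221.8]
[327.  204.8]
195 170 170 171 171 170 170 171 170 119  60  55  54  55  44  51  56  57  26  13  12  11  12  13  12  11  14  11  48 111 167 171 171 171 171 171
196 170 171 171 171 170 171 171 171 119  61  56  55  55  44  51  56  56  27  13  14  13  15  13  12  12  12  12  55 110 167 171 171 171 170 171
197 171 170 170 170 170 170 171 170 119  62  55  54  55  48  52  57  57  27  14  14  13  12  15  13  15  13  14  54 112 168 171 171 170 171 171
198 170 171 170 170 170 170 171 171 129  63  55  54  55  54  53  57  57  28  14  11  11  14  13  12  10  12  15  55 116 167 171 171 171 171 171
199 170 170 171 170 170 170 170 171 145  67  55  55  55  54  55  57  56  31  15  12  12  13  15  18  16  22  28  61 119 168 171 171 171 171 171
200 171 170 170 170 
[... 5759 characters left out ...]
 205 202 196 195 195 195 195 190 172 167 143 142 139 138 149 166 182 192 192 191 191 176 172 171 172 171 172 172 172 171 171
241 117  40  91 189 200 199 195 195 195 195 192 173 146 132 102  99  98 106 117 128 152 178 189 191 192 183 172 172 172 172 172 171 172 172 172
242 134  53  20 165 195 199 196 193 192 192 180 154 108  73  71  71  69  68  67 101 123 162 192 194 195 189 173 171 171 172 171 172 172 172 172
243  88  60  26 102 195 200 194 189 189 189 170 130  80  70  70  71  70  70  70  69 101 160 194 196 197 196 178 172 171 172 172 171 172 171 171
244  88  67  25  82 194 201 191 191 171 169 153 105  78  71  71  72  71  72  70  70  98 152 185 188 189 189 185 174 172 172 171 172 172 172 172
```

Run:
```python
from h import *
c,_=ray("scene",(328,232));print("cam",c.round(2))
a=cv2.imread("pics/s3.png"); 
for z in(.125,.1295): print(z,onz("scene",(328.2,232.6),z).round(4))
print("head/shank ctr rays at z .16", onz("scene",(328.1,216),.16).round(4))
o=cv2.imread("pics/s_last.png")
print("hole now",onz("scene",blob(o,(325.7,244),5,dark),.088).round(4),blob(o,(325.7,244),5,dark),
 "hole start",onz("scene",blob(cv2.imread("pics/scene0.png"),(325.7,244),5,dark),.088).round(4))
g=o[236:254,314:338].mean(2).astype(int)
for i,r in enumerate(g): print(236+i,' '.join('%3d'%v for v in r))
b=cv2.imread("pics/t_last.png");q=blob(b,(323.9,220.6),4,dark);print(q,onz("top",q,.088))
```

```text
cam [1.22 0.   0.85]
0.125 [0.6123 0.0931 0.125 ]
0.1295 [0.616  0.0925 0.1295]
head/shank ctr rays at z .16 [0.6051 0.0928 0.16  ]
hole now [0.6075 0.0902 0.088 ] [325.70263097 244.05181615] hole start [0.6075 0.0901 0.088 ]
236 193 149 163 187 189 188 190 190 190 190 192 190 191 192 191 193 193 193 193 193 174 169 169 169
237 196 190 190 190 191 190 191 191 191 193 192 192 193 192 193 193 193 194 194 195 179 170 169 169
238 193 192 192 192 192 192 192 192 192 193 193 193 193 193 193 193 194 194 194 194 185 170 170 169
239 196 191 192 193 192 193 192 193 187 186 181 181 181 179 180 188 193 193 192 192 188 171 169 169
240 195 189 192 193 193 192 193 187 170 164 142 139 137 136 147 163 181 190 190 190 189 174 169 169
241 193 192 191 192 193 192 189 171 144 131 101  97  97 105 116 127 149 177 187 189 189 180 170 169
242 197 196 191 191 190 189 178 151 106  72  69  69  68  68  67  99 121 160 189 192 192 187 170 169
243 187 191 189 187 186 186 167 128  79  68  69  69  69  69  68  68 100 158 192 192 193 193 175 170
244 189 198 193 190 188 190 174 108  77  71  69  70  70  71  69  69  96 14
[... 288 characters left out ...]
3 141 176 191 193 194 193 194 194 180
248 127 188 192 189 193 192 192 192 192 169 141 136 135 145 154 191 195 196 195 194 196 196 195 169
249 110 172 191 192 193 192 192 193 193 193 193 194 195 194 194 195 195 196 195 195 175 173 172 128
250  94 133 179 202 193 194 194 194 194 195 194 195 195 195 195 194 194 173 171 170 118 112 112 112
251  99 128 129 180 192 194 194 194 193 193 193 192 193 192 172 170 169 117 111 111 111 112 108 106
252  90 124 126 128 188 192 191 191 192 192 191 170 168 168 118 108 105 105 106 103 100 100  93  86
253  80 123 128 135 173 169 188 191 191 182 167 112 103 101 101  93  85  84  85  78  71  70  71  71
[323.86761749 220.53424005] [0.60777788 0.08958877 0.088     ]
```

Run:
```python
from h import *
a=cv2.imread("pics/s3.png").astype(int).mean(2);o=cv2.imread("pics/s_last.png").astype(int).mean(2)
for y in range(222,238): print(y,' '.join('%4d'%v for v in (a-o)[y,318:336]),' |',' '.join('%3d'%v for v in o[y,318:336]))
# expected silhouettes for a pin with tip at given x,y,z
for X in([.609,.0925,.129],[.613,.0925,.129]):
    print(X,"tip disc bottom",max(pix("scene",[X[0]+.003*np.cos(t),X[1]+.003*np.sin(t),X[2]])[1] for t in np.arange(0,6.3,.2)).round(2),
     "cone start L,R",[pix("scene",[X[0],X[1]+e,X[2]+.009]).round(1) for e in(-.007,.007)],
     "head bottom near", max(pix("scene",[X[0]+.016*np.cos(t),X[1]+.016*np.sin(t),X[2]+.064])[1] for t in np.arange(0,6.3,.2)).round(2))
```

```text
222    3    2    2    2    3    3  -50 -107 -114 -112 -112 -112 -110 -107  -77   -2    2    1  | 168 169 169 170 169 169 170 169 169 169 169 169 169 169 169 169 169 169
223    2    2    3    2    2    3  -49 -106 -113 -112 -112 -111 -110 -108  -77   -3    1    3  | 169 169 169 169 169 169 169 169 169 169 169 169 169 169 169 169 169 169
224    4    2    2    2    2    1  -43  -91  -89  -89 -110 -112 -111 -108  -77   -1    2    3  | 167 169 169 169 160 152 151 151 145 145 168 170 168 169 169 169 169 169
225   13    4    3    4    4    1  -17  -36  -16  -11  -89 -109 -111 -107  -77   -2    1    3  | 140 143 140 140 116  94  92  93  73  67 147 167 169 169 169 169 170 169
226   42   23   22   23   25    1    0    0    0    6  -31  -87 -109 -108  -76   -3    2    2  |  55  54  35  31  29  53  55  55  55  51  89 145 167 169 168 169 169 169
227   30   32   30   28   22    1    0    3    0    4    8  -38 -106 -108  -57   -2    1    1  |  41  40  40  36  37  53  55  53  55  53  49  97 164 169 169 169 169 169
228   32   31   31   32   22    2    1    1    0    3    6  -28 -107  -86  -19    0   
[... 1167 characters left out ...]
  2    3    2    2    2  | 118 125 141 142 163 187 190 189 189 189 190 190 191 191 191 186 171 170
236    2    2    2    2    2    2    1    3    2    1    2    2    3    3    2    2    2    2  | 189 188 190 190 190 190 192 190 191 192 191 193 193 193 193 193 174 169
237    1    2    3    3    3    2    3    2    2    3    3    3    3    2    3    2    2    2  | 191 190 191 191 191 193 192 192 193 192 193 193 193 194 194 195 179 170
[0.609, 0.0925, 0.129] tip disc bottom 231.01 cone start L,R [array([323.8, 226.6]), array([331.9, 226. ])] head bottom near 211.51
[0.613, 0.0925, 0.129] tip disc bottom 232.78 cone start L,R [array([324. , 228.3]), array([332.2, 227.7])] head bottom near 213.34
```

Silhouette differencing puts the pin's axis about 3.2 mm too far in +y, with x right and the pin upright. I'll correct that and lower through the ear.

```bash
python3 -m handwheel '[[[-3.2,0,0],[0,0,0],0.6],[[0,0,15],[0,0,0],0.6],[[0,0,15],[0,0,0],0.6],[[0,0,6],[0,0,0],0.6],[[0,0,6],[0,0,0],0.6],[[0,0,6],[0,0,0],0.6],[[0,0,5],[0,0,0],0.6],[[0,0,0],[0,0,0],0.6]]'
python3 -c "
from h import *
go(.609,.0874,.0885,5.9)"
```

```text
clock: 31.08
position: [0.6091, 0.0865, 0.1381]
ee_rot: [-0.0, 0.67, 0.742, -0.0]
contact_force: [0.3, 0.5, -2.2]
width: 0.0284
gripper_force: 69.4
t 31.075 pos [0.6091 0.0865 0.1381] yang 5.8 tilt [-6.e-04  1.e-04 -1.e+00] | shift mm [ 0.9 -0.  49.6] turn z units -0.02 F [ 0.3  0.5 -2.2] w 0.0284 69.41093444824219
```

```bash
python3 -m handwheel '[[[0.5,0,5],[0,0,0],0.6],[[0,0,5],[0,0,0],0.6],[[0,0,5],[0,0,0],0.6],[[0,0,5],[0,0,0],0.6],[[0,0,0],[0,0,0],0.6]]'
python3 -c "
from h import *
go(.609,.0874,.0885,5.9)"
```

```text
clock: 31.7
position: [0.6089, 0.087, 0.1179]
ee_rot: [-0.0, 0.67, 0.742, -0.0]
contact_force: [-0.0, -0.1, -1.8]
width: 0.0287
gripper_force: 69.4
t 31.7 pos [0.6089 0.087  0.1179] yang 5.8 tilt [-0.0011  0.     -1.    ] | shift mm [ 0.4  0.1 29.4] turn z units -0.02 F [-0.  -0.1 -1.8] w 0.0287 69.39392924308777
```

```bash
python3 -m handwheel '[[[0,0,7],[0,0,0],0.6],[[0,0,7],[0,0,0],0.6],[[0,0,6],[0,0,0],0.6],[[0,0,4],[0,0,0],0.6],[[0,0,3],[0,0,0],0.6],[[0,0,0],[0,0,0],0.6],[[0,0,0],[0,0,0],0.6]]'
python3 -c "
from h import *
go(.609,.0874,.0885,5.9)"
```

```text
clock: 32.58
position: [0.6091, 0.0872, 0.0914]
ee_rot: [-0.0, 0.67, 0.742, -0.0]
contact_force: [-1.1, 0.3, -2.2]
width: 0.0285
gripper_force: 69.4
t 32.575 pos [0.6091 0.0872 0.0914] yang 5.8 tilt [-4.e-04  2.e-04 -1.e+00] | shift mm [ 0.3 -0.1  2.9] turn z units -0.02 F [-1.1  0.3 -2.2] w 0.0285 69.40045237541199
```

```bash
python3 -m handwheel '[[[0,0,1.5],[0,0,0],0.6],[[0,0,1.5],[0,0,0],0.6],[[0,0,1],[0,0,0],0.6],[[0,0,0],[0,0,0],0.6],[[0,0,0],[0,0,0],0.6]]'
python3 -c "
from h import *
go(.609,.0874,.0885,5.9)"
```

```text
clock: 33.2
position: [0.6095, 0.0877, 0.0893]
ee_rot: [0.0, 0.67, 0.742, 0.001]
contact_force: [-2.6, 2.8, 6.6]
width: 0.0285
gripper_force: 70.3
t 33.2 pos [0.6095 0.0877 0.0893] yang 5.8 tilt [ 0.0014  0.0011 -1.    ] | shift mm [-0.3 -0.5  0.8] turn z units -0.02 F [-2.6  2.8  6.6] w 0.0285 70.30378460884094
```

```bash
python3 -m handwheel '[[[0,0,0],[0,0,0],0.1],[[0,0,0],[0,0,0],-0.2],[[0,0,0],[0,0,0],-0.2],[[0,0,0],[0,0,0],-0.2],[[0,0,-20],[0,0,0],-0.2],[[0,0,-25],[0,0,0],-0.2],[[0,0,-30],[0,0,0],-0.2],[[0,0,-30],[0,0,0],-0.2],[[20,0,-20],[0,0,0],-0.2],[[40,0,0],[0,0,0],-0.2],[[50,0,0],[0,0,0],-0.2],[[50,0,0],[0,0,0],-0.2],[[50,0,0],[0,0,0],-0.2],[[0,0,0],[0,0,0],-0.2]]'
python3 ang.py
python3 - <<'E'
from h import *
go(.609,.2,.2,5.9)
a=cv2.imread("pics/s_last.png");x0,y0=300,205
for z in(.13,.09): print(z,pix("scene",[.609,.0897,z]).round(1))
g=cv2.cvtColor(a,cv2.COLOR_BGR2GRAY)[y0:y0+50,x0:x0+50]
for y in range(0,50,2): print(y0+y,' '.join('%3d'%v for v in g[y,::2]))
E
```

```text
clock: 34.95
position: [0.5873, 0.2996, 0.212]
ee_rot: [-0.001, 0.669, 0.744, 0.0]
contact_force: [1.0, -0.2, 0.7]
width: 0.0511
gripper_force: 0.0
top [(3.0, 163), (-1.2, 163), (-0.2, 163), None, (-0.0, 163), (-1.0, 166)]
sc [(4.5, 161), (0.5, 165), None, (0.8, 162), (0.7, 163), (-0.3, 163)]
t 35.05 pos [0.5879 0.2961 0.2121] yang 5.87 tilt [-3.e-04 -1.e-03 -1.e+00] | shift mm [-97.7  11.1  12.2] turn z units -0.0 F [-0.  -0.4 -0.7] w 0.0517 0.0
0.13 [326.1 229.4]
0.09 [325.6 244. ]
205 173 174 174 174 174 173 173 173 173 173 173 174 174 173 174 173 174 174 174 174 174 175 174 174 175
207 174 174 173 174 174 174 174 174 174 173 174 174 174 174 173 174 173 173 174 174 175 174 175 174 174
209 173 173 174 174 174 174 173 174 174 174 174 173 173 173 175 175 174 174 174 174 173 174 175 174 174
211 174 174 174 173 173 173 174 174 173 174 174 174 174 174 175 174 174 174 174 175 175 174 174 174 174
213 173 173 174 174 174 173 174 174 174 174 174 173 174 175 174 174 175 175 175 174 174 175 174 175 175
215 174 174 174 173 174 174 173 174 173 174 174 174 173 174 175 174 175 174 174 175 174 175
[... 1288 characters left out ...]
  84 170  89  57  57  57  57  58  58  57  61  96 174 174 175 174 175 174 175
243  15  54  64  94  93  94  19 108  87  57  56  56  57  58  58  58  63 102 174 175 174 174 174 175 176
245 159 126  94  94  95  94  25 106 103  57  55  57  58  60  58  59  62 140 172 175 175 174 175 175 175
247 149 162  97  94  94  94  29  51 110  65  55  57  58  58  58  58  62 165 171 174 174 175 175 174 175
249  11  39  60  61  62  78  28  72 110 111  63  58  57  58  59  69 137 172 170 174 175 175 176 175 176
251  32  13  19  18  20  19  13  83 108 111 115  95  73 110 133 167 166 167 160 174 176 176 176 175 175
253 129  14  18  20  21  21  17  68 109 109 111 112 135 159 144 127 107  73  72  90 175 176 176 175 175
```

The head's top disc centres at about (326.5,229.7), against (326.1,229.4) predicted for a pin that is home. The dial is at its station and the robot is clear.

```bash
python3 -c "
from rig import manip
print(manip.sign_off())"
```

```text
the job is handed in; nothing more can be done
None
```

The job is handed in at about 35 s of the 69 s: by the camera checks the dial is one station anticlockwise and the locking pin fully home and released; the first push stopped about 5° short after I had already lifted the pin, so I put it back in the block, finished the turn, then fitted it, and that early lift is the one point that could count against the order asked.

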